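# Change the filter of a breathing-air blower and lock its bayonet cover

## Robot

A 6-joint arm with a two-finger parallel gripper is mounted at the origin on the work surface. World frame = base frame: x ahead of the robot, y to its left, z up, the work surface at z = 0. Lengths are in m, angles in rad, forces in N, time in s.
With the tool pointing down it reaches from about 0.35 to 0.875 m from the base axis. Payload 15.5 kg.
Tool frame: the origin (TCP) lies midway between the tips of the shut fingers; the grasp point (between the pads) lies 19 mm behind it; z points along the fingers, y is the line along which they close (so a half turn about z gives the same grasp; the last joint's range is limited). The gripper opens to 85 mm and grips with 20 to 120 N. Pads are 22 mm wide; open, the fingers measure 114 mm over their backs; the gripper's body (76 mm by 85 mm) begins 54 mm behind the grasp point. The pads swing forward as they close: fully open they stand 13 mm farther back than shut.
Start: joints at [-1.341, 0.494, 1.345, -0, 1.302, -0.096], TCP at [0.2, -0.592, 0.231] pointing down, gripper open.
Joint ranges: [-2.91, 2.91], [-0.82, 2.16], [0.22, 2.67], [-1.22, 4.37], [0.12, 2.79], [-3.08, 3.08]. Speed limits (rad/s): [1.89, 1.89, 2.57, 3.01, 3.01, 3.01].

## Interface

Orientations are given as a rotation vector (axis times angle).
In Python, from station import arm gives the robot as it stands. The module is installed in compiled form; this text tells all that it offers.
- The arm moves only by the tool move_arm, never from a script. Its argument "rows" is a list of rows, each an object of numbers: "jaw": the closure, from -1 (fully open) to 1 (shut); "x", "y", "z": the shift along the tool's x, y, z in m; "roll": the turn about the tool's z in rad. In form: [{"jaw": .., "x": .., "y": .., "z": .., "roll": ..}, ...]. A call has 1 to 5 rows; each row is the pose to reach, as a shift and turn from the pose commanded when the call began, along the tool's axes at that moment; what a row does not reach only later rows make up. A row lasts 1/12 s, in which the tool goes at most 41.7 mm and 7.16 degrees, less where a joint would pass 70% of its speed; a pose out of reach is approached as far as the arm can. A call with a gripper value outside its range is refused whole. The fingers move at their own pace and stop on an object; "grip_force" is the grip in N (left out, the last holds). Time passes only in rows, so rows that repeat a pose let the fingers close. It gives the time, the measured TCP pose, the force, the opening and the grip force at its end, in the units of the state.
- arm.get_state(): the state, without advancing time (a new reading comes with each control period).
- arm.camera(name): name is "side" or "top" or "wrist"; returns (picture, depth): 480x640x3 uint8, red, green, blue; 480x640 float32, m along the optical axis (not along the pixel's ray), 0 where there is no reading.
- arm.camera_params(name): a dict with "intrinsics" (3x3 intrinsics, pixels), "rvec" (rotation vector, rad) and "tvec" (3), from world to camera coordinates, as OpenCV has them; the wrist camera has in their place "hand_eye" (4x4, takes a point from camera to tool coordinates, whose origin is the TCP and whose axes are the flange's). Camera axes: x right, y down, z forward; pixel columns grow to the right and rows downward; lengths in m; the calibration is good to about 2 mm. A picture is of the moment at which its call begins: read the wrist's pose just before it. camera_params takes no time and is no camera call.
- arm.finish_job(): hands the job in; it is judged then, once.
Trained networks look in the newest picture that a camera, given by its name, has taken for a name from the list of things; names that differ only in an ending like _2 or _b are one class to them, and where a whole thing is asked for, a point or a joint stands for the part that bears it (a point fixed in the world has none). Each returns a list of dicts, best first, with "conf" (0 to 1); they miss things now and then, are a little off and sometimes report something else, mostly with a low value. They report only what shows in the picture. A call takes as long as a camera call. They do not tell look-alikes from the thing itself.
- arm.search_frame(label, camera): "rect" ([left, top, width, height] in pixels, round what is visible of it).
The state is a dict: "t": time; "q": joint angles; "joint_velocities": joint speeds; "tau": joint torques, N m; "tool_pos": TCP position; "eef_rot": TCP orientation; "contact_force": force on the tool from outside, world axes, zero at the start; "wrist_torque": the same for the moment, N m; "gripper_width": finger opening in m; "grip_force": force on a finger pad.
Only numpy, scipy, OpenCV 4.12 (cv2) and the standard library are available. Lean on these libraries where they do the work, as an engineer would, in place of code of your own. Each camera call takes 0.05 s, during which the arm holds its last target. There are 200 camera calls.

## Task

The breathing-air blower leans open in its charging dock: change its filter before the next spraying job. Put the dirty grey filter in the metal waste tub, set the fresh blue-and-white filter flat in the port with its pull bar outwards, then put the yellow cover over it with its red stripes at the white marks, push it down against the spring and turn it clockwise to the green marks until it locks. Let go of everything, and do not knock over or push away the paint things standing around.

Things in the scene. Friction and masses are not known exactly. Their poses are not given: they have to be found in the camera images.
- unit: Dark grey respirator blower unit, 200 x 196 x 62 mm, leaning fixed in a black charging dock (foot 205 x 170 mm). Its flat face leans 30 degrees from level, towards the robot at yaw 0 (yaw varies by 17 degrees). Origin: on the table under the port's centre; x to the dock's high back, z up. Face's lower edge is 96 mm before the origin, 71 mm high; upper edge 78 mm behind it, 171 mm high.
- port: Round black bayonet collar on the face, 140 mm across, 37 mm high, mouth 110 mm across; below z = 13 mm the bore is 109 mm. Origin: on its axis, 8 mm above the face and 135 mm above the table; z out of the face, 30 degrees from vertical; x points to a green mark (lugs there = locked). Entry slots are 75 degrees anticlockwise of the green marks, seen from outside.
- entry (a point): Centre of one of the collar's two opposite entry slots for the cover's lugs, 58 mm from the port's axis at the height of the lip's top (z = 29 mm in the port's frame), beside a white bar on the face. Each slot is 33 degrees wide and opens out to 129 mm diameter. From the slots, grooves below the lip run clockwise to stops 5 degrees past the locked place.
- locked (a point): Place of a lug when locked, 58 mm from the port's axis, z = 23.5 mm in the port's frame, beside a green bar (one at each side of the port). The collar's lip spans z = 23 to 29 mm along the grooves and z = 26 to 29 mm here, so a lug springs up 3 mm into a pocket here and is held.
- gasket (a joint): How far (m) the black spring-loaded gasket plate on the port's floor, 100 mm across, is pressed in; 0: its top at z = 4 mm in the port's frame. The filter rests on it. It starts to sink at 4 N, takes 7.6 N at 6 mm and 10.6 N at its stop at 11 mm. The cover, pressing on the filter, must go down 6 to 11 mm to turn under the lip; once locked 3 mm remain.
- spent: Dirty filter, in the port on the gasket plate at the start, pull bar along the port's x: brown-grey round frame, grimy pleats, 104 mm across, 20 mm high, with a straight pull bar on top, 64 mm long, 14 mm wide, 18 mm high (its top 38 mm above the underside). Origin: centre of the underside; z out through the bar, x along the bar. About 0.12 kg.
- fresh: Fresh filter, same shape and sizes as the dirty one: blue frame and pull bar, white pleats. Lies bar upwards in a shallow carton tray. Origin: centre of the underside; z out through the bar, x along the bar. About 0.12 kg. Its angle in the port does not matter.
- cover: Yellow cover, a dome 105 mm across, 28 mm high, hollow below (92 mm wide, 24 mm deep: clears the filter's bar, presses on its rim); on top a turning bar 80 x 15 mm, 26 mm high, top at z = 54 mm. Two lugs at +x and -x: 121 mm over both, 22 mm wide, z 0 to 5 mm, red stripes above. Origin: centre of the underside; z up, x along bar and lugs; either way round fits. About 0.16 kg.
- seat (a point): A point on the port's axis, z = 24 mm in the port's frame: where the cover's underside lies when it just rests on the seated filter, lugs still between the slots' sides, so that it cannot turn. Pushed down (z = 18 to 13 mm) it can be turned 75 degrees clockwise; let go at the green marks, it springs up to z = 21 mm and is locked.
- carton: Shallow open cardboard tray, 140 x 140 x 14 mm, walls and floor 3 mm, fixed to the table, holding the fresh filter. Origin: centre of the underside.
- tub: Square open aluminium waste tub, 160 x 160 mm, 85 mm high (88 mm with its rim bead), walls and floor 4 mm, fixed to the table. Origin: centre of the underside.
- sprayer_blue: Bystander: trigger spray bottle, dark blue with white head, 86 mm across, 217 mm tall. Origin: centre of the underside, z up.
- sprayer_grey: Bystander: trigger spray bottle, grey with black head, 86 mm across, 217 mm tall. Origin: centre of the underside, z up.
- cup_red: Bystander: white cup of red paint, 66 mm across, 75 mm tall. Origin: centre of the underside, z up.
- cup_blue: Bystander: white cup of blue paint, 66 mm across, 75 mm tall. Origin: centre of the underside, z up.
- cup_pink: Bystander: white cup of pink paint, 66 mm across, 75 mm tall. Origin: centre of the underside, z up.
- tape: Bystander: blue roll of masking tape lying flat, 96 mm across, 24 mm high. Origin: centre of the underside, z up.
- ink_jar: Bystander: dark ink jar with black cap, 64 mm across, 85 mm tall. Origin: centre of the underside, z up.
Mind the look-alikes: they are no part of the job. Of the things that look like the cover, the smaller one is meant.

How it is judged:
On the way, in this order (a step that is already met when the one before it is completed fails the run):
1. the dirty filter is in the waste tub, let go (x of spent in the frame of tub between -0.08 and 0.08 m and y of spent in the frame of tub between -0.08 and 0.08 m and z of spent in the frame of tub between -0.01 and 0.085 m and contact force between the fingers and spent below 0.1 N), for 0.1 s.
2. the fresh filter lies flat in the port, bar outwards, let go (x of fresh in the frame of port between -0.0045 and 0.0045 m and y of fresh in the frame of port between -0.0045 and 0.0045 m and z of fresh in the frame of port between -0.004 and 0.007 m and angle between the z axis of fresh and the z axis of port, either way round below 0.06 rad and contact force between the fingers and fresh below 0.1 N), for 0.1 s.
3. the cover sits on the port with its lugs in the entry slots (x of cover in the frame of port between -0.0045 and 0.0045 m and y of cover in the frame of port between -0.0045 and 0.0045 m and z of cover in the frame of port between 0.01 and 0.0262 m and angle between the z axis of cover and the z axis of port, either way round below 0.06 rad and angle between the x axis of cover and the x axis of port, either way round above 1.1 rad), for 0.02 s.
4. the cover is pushed down, turned to the green marks and sprung up into its lock (x of cover in the frame of port between -0.0045 and 0.0045 m and y of cover in the frame of port between -0.0045 and 0.0045 m and z of cover in the frame of port between 0.019 and 0.0228 m and angle between the z axis of cover and the z axis of port, either way round below 0.05 rad and angle between the x axis of cover and the x axis of port, either way round below 0.17 rad), for 0.2 s.
At the end, for the whole second after the job is handed in: Dirty filter in the tub. Fresh filter in the port, bar out, within 4.5 mm of centre, flat to 3 degrees, underside at z -1 to 3 mm in the port's frame. Cover over it within 4.5 mm of centre, square to 3 degrees, lugs within 9.7 degrees of the green marks, underside at z 19 to 22.8 mm. All at rest (all of step 4 and x of spent in the frame of tub between -0.08 and 0.08 m and y of spent in the frame of tub between -0.08 and 0.08 m and z of spent in the frame of tub between -0.01 and 0.085 m and x of fresh in the frame of port between -0.0045 and 0.0045 m and y of fresh in the frame of port between -0.0045 and 0.0045 m and z of fresh in the frame of port between -0.001 and 0.003 m and angle between the z axis of fresh and the z axis of port, either way round below 0.06 rad and linear speed of each of spent, fresh, cover below 0.02 m/s); the robot touches nothing.
It fails at once if a bystander (spray bottle, paint cup, tape roll, ink jar) is pushed more than 50 mm or tipped over (distance of any of sprayer_blue, sprayer_grey, cup_red, cup_blue, cup_pink, tape, ink_jar from where it was at the start of the episode above 0.05 m or angle between any of sprayer_blue, sprayer_grey, cup_red, cup_blue, cup_pink, tape, ink_jar's own z axis and vertical above 0.5 rad).
It also fails if it takes over 72 s, if anything falls off the work surface, if the arm or the gripper's body presses on something with over 40 N, if the wrist force passes 120 N, or if a joint passes its speed limit or range.

## Working session

There is one attempt and no reset: what is moved stays moved. The work goes in short steps, Python scripts to look and compute and a tool call to move; the robot and the scene stay as the last step left them, time stands still between calls to the robot, and variables do not carry over. Pictures are saved under pics/ and viewed, at most 10 in all, crops included, and the job is handed in when it is done.

Besides the shell and the picture viewer there is one more tool, called after "Emit:" as name(argument=value, ...), one argument or row to a line, values as JSON. move_arm: Moves the arm, as the interface text tells. Its arguments: {"type":"object","properties":{"rows":{"type":"array","items":{"type":"object","properties":{"jaw":{"type":"number"},"x":{"type":"number"},"y":{"type":"number"},"z":{"type":"number"},"roll":{"type":"number"}}}},"grip_force":{"type":"number"}},"required":["rows"]}

```bash
mkdir -p pics; cat > h.py <<'E'
import numpy as np,cv2
from station import arm
from scipy.spatial.transform import Rotation as R
def K(n): return arm.camera_params(n)
def grab(n):
    s=arm.get_state(); p,d=arm.camera(n); cp=K(n); k=np.array(cp['intrinsics'])
    if 'hand_eye' in cp:
        T=np.eye(4);T[:3,:3]=R.from_rotvec(s['eef_rot']).as_matrix();T[:3,3]=s['tool_pos'];T=T@np.array(cp['hand_eye'])
    else:
        C=np.eye(4);C[:3,:3]=R.from_rotvec(cp['rvec']).as_matrix();C[:3,3]=cp['tvec'];T=np.linalg.inv(C)
    v,u=np.mgrid[:480,:640]
    P=np.stack([(u-k[0,2])/k[0,0]*d,(v-k[1,2])/k[1,1]*d,d],-1)@T[:3,:3].T+T[:3,3]
    P[d==0]=np.nan
    np.savez(''+n+'.npz',p=p,d=d,P=P,T=T,k=k)
    return p,d,P,T,k
def save(name,p): cv2.imwrite('pics/'+name+'.png',cv2.cvtColor(p,cv2.COLOR_RGB2BGR))
def proj(T,k,X):
    c=(np.atleast_2d(X)-T[:3,3])@T[:3,:3]; c=c@k.T; return c[:,:2]/c[:,2:]
E
python3 - <<'E'
from h import *
for n in ['top','side']:
    p,d,P,T,k=grab(n); save(n+'0',p); print(n,T.round(3).tolist(),k[0,0])
    for l in ['unit','port','spent','fresh','cover','carton','tub','sprayer_blue','cup_red','tape']:
        for r in arm.search_frame(l,n)[:3]:
            x,y,w,h=r['rect'];print(l,round(r['conf'],2),[round(a) for a in r['rect']],P[int(y+h/2),int(x+w/2)].round(3))
print(arm.get_state())
E
```

```text
top [[0.017, -0.99, 0.138, 0.274], [-1.0, -0.015, 0.018, -0.049], [-0.015, -0.139, -0.99, 1.636], [0.0, 0.0, 0.0, 1.0]] 585.5966446997342
unit 0.64 [245, 150, 82, 89] [0.58  0.044 0.162]
port 0.96 [252, 169, 69, 56] [0.573 0.043 0.169]
spent 0.94 [264, 180, 39, 39] [0.567 0.051 0.161]
fresh 0.7 [396, 256, 38, 31] [ 0.397 -0.304  0.044]
fresh 0.15 [127, 143, 44, 54] [0.643 0.406 0.154]
cover 0.93 [160, 302, 53, 57] [0.228 0.31  0.052]
cover 0.63 [171, 240, 40, 40] [0.419 0.305 0.053]
carton 0.87 [389, 248, 51, 43] [ 0.402 -0.302  0.043]
tub 0.86 [402, 159, 62, 73] [ 0.616 -0.36   0.004]
sprayer_blue 0.7 [128, 142, 43, 53] [0.644 0.402 0.16 ]
cup_red 0.61 [179, 190, 27, 26] [0.569 0.306 0.078]
cup_red 0.53 [361, 104, 37, 52] [ 0.74  -0.187  0.212]
cup_red 0.31 [127, 144, 45, 48] [0.644 0.402 0.16 ]
tape 0.56 [475, 190, 33, 28] [ 0.579 -0.502  0.085]
side [[-0.944, -0.228, 0.238, 0.127], [-0.33, 0.646, -0.689, 1.07], [0.003, -0.729, -0.685, 1.22], [0.0, 0.0, 0.0, 1.0]] 593.8490089699493
unit 0.96 [230, 219, 95, 101] [0.559 0.125 0.155]
port 0.68 [256, 228, 53, 61] [0.562 0.083 0.153]
sp
[... 635 characters left out ...]
': array([-1.34048272e+00,  4.93574147e-01,  1.34549150e+00, -1.30748371e-05,
        1.30245297e+00, -9.54776434e-02]), 'joint_velocities': array([ 4.62473762e-04,  2.21342075e-04,  1.17646332e-03,  5.06198551e-04,
       -5.37440985e-05,  5.71215908e-05]), 'tau': array([ 3.93159629e-03, -8.82018685e+01, -3.84249294e+01,  1.49079215e-04,
        1.19828801e-03, -6.43300325e-06]), 'tool_pos': array([ 0.20005382, -0.59214082,  0.23129594]), 'eef_rot': array([ 3.09992906e+00,  5.09484729e-01, -1.19225254e-05]), 'contact_force': array([ 0.09211951, -0.84024959, -0.32135916]), 'wrist_torque': array([-0.03664302, -0.02865625,  0.00076973]), 'grip_force': 0.0, 'gripper_width': 0.08525343144574064}
```

```bash
python3 - <<'E'
from h import *
z=np.load('top.npz'); p=z['p'][95:370,110:520]; save('c0',cv2.resize(p,(800,537),interpolation=cv2.INTER_CUBIC))
E
```

```text
(no output)
```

View pics/c0.png

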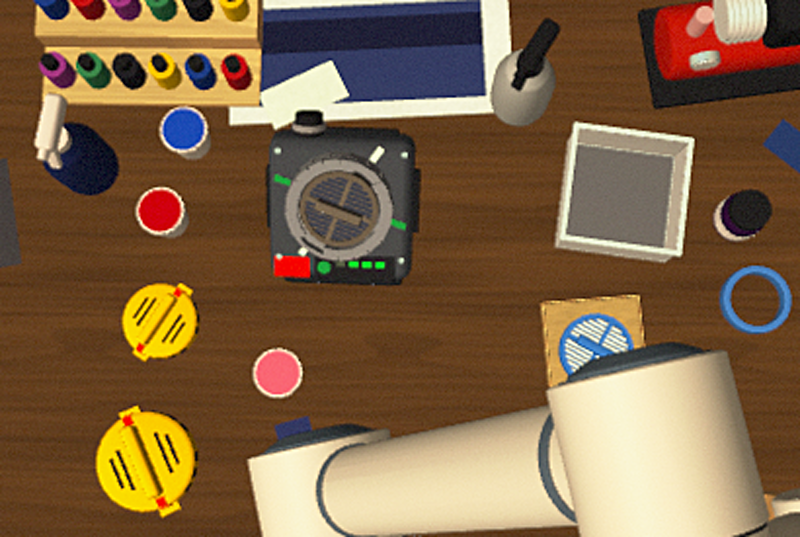

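```bash
python3 - <<'E'
from h import *
print(np.round(K('wrist')['hand_eye'],3).tolist(),K('wrist')['intrinsics'][0][0])
z=np.load('top.npz'); P=z['P'];p=z['p'].astype(int);d=z['d']
hsv=cv2.cvtColor(z['p'],cv2.COLOR_RGB2HSV)
def blobs(m,amin=4):
    n,l,s,c=cv2.connectedComponentsWithStats(m.astype(np.uint8),connectivity=8)
    for i in range(1,n):
        if s[i,4]>=amin: print(s[i].tolist(),c[i].round(1),np.nanmedian(P[l==i],0).round(4))
R0=np.zeros((480,640),bool);R0[145:245,240:330]=1
print('green');blobs(R0&(hsv[...,0]>40)&(hsv[...,0]<85)&(hsv[...,1]>140)&(hsv[...,2]>80))
print('white');blobs(R0&(hsv[...,1]<50)&(hsv[...,2]>190))
# face plane fit
m=R0&(P[...,2]>0.07)&(P[...,2]<0.2)
Q=P[m]; rng=np.random.default_rng(0);best=0
for _ in range(3000):
    a=Q[rng.choice(len(Q),3,False)];n=np.cross(a[1]-a[0],a[2]-a[0]);L=np.linalg.norm(n)
    if L<1e-5: continue
    n/=L;n*=np.sign(n[2])
    if not .8<n[2]<.93: continue
    c=(abs((Q-a[0])@n)<.002).sum()
    if c>best: best=c;bn=n;ba=a[0]
I=Q[abs((Q-ba)@bn)<.003];c=I.mean(0);n=np.linalg.svd(I-c)[2][2];n*=np.sign(n[2])
print('face',len(I),c.round(4),n.round(4),'tilt',np.degrees(np.arccos(n[2])),'yaw',np.degrees(np.arctan2(-n[1],-n[0])))
print('lips h',np.percentile((Q-c)@n,[50,80,90,95,98]).round(4))
print('yellow');m=(hsv[...,0]>20)&(hsv[...,0]<33)&(hsv[...,1]>180)&(hsv[...,2]>120);m[:230]=0;blobs(m,300)
print('red');blobs((hsv[...,1]>180)&((hsv[...,0]<8)|(hsv[...,0]>172))&(np.mgrid[:480,:640][0]>230))
E
```

```text
[[0.0, -0.955, -0.297, 0.076], [1.0, -0.0, 0.0, 0.001], [-0.0, -0.297, 0.955, -0.142], [0.0, 0.0, 0.0, 1.0]] 393.0048498807125
green
[251, 184, 8, 6, 26] [254.3 186.7] [0.6018 0.1285 0.1436]
[311, 207, 7, 6, 26] [314.  209.5] [ 0.5497 -0.0284  0.1135]
[272, 229, 8, 7, 38] [275.4 231.6] [0.4935 0.0741 0.0837]
[288, 229, 6, 3, 17] [290.6 229.9] [0.4981 0.0329 0.086 ]
[295, 229, 6, 4, 22] [297.5 230.4] [0.4973 0.0141 0.0862]
[302, 229, 5, 4, 19] [304.1 230.4] [ 0.4982 -0.0021  0.0857]
white
[240, 145, 90, 16, 799] [281.4 150.4] [0.7415 0.0738 0.002 ]
[251, 171, 3, 2, 6] [252.  171.5] [0.6378 0.1326 0.1627]
[300, 170, 6, 8, 24] [302.8 173.7] [0.6335 0.0009 0.1617]
[316, 173, 3, 2, 5] [317.2 173.6] [ 0.6343 -0.0352  0.1608]
[264, 222, 4, 3, 9] [265.3 223.1] [0.514  0.1017 0.0943]
[315, 227, 2, 3, 5] [315.4 227.8] [ 0.5034 -0.0317  0.0936]
face 1511 [0.5648 0.047  0.1209] [-0.4827  0.007   0.8758] tilt 28.86228865785039 yaw -0.8261963257260652
lips h [0.0029 0.0336 0.0378 0.0405 0.0462]
yellow
[172, 240, 38, 40, 997] [191.  259.1] [0.4204 0.3094 0.0285]
[159, 303, 51, 57, 1775] [183.6 331.4] [0.2229 0.3178 0.0374]
red
[250, 231, 19, 7, 112] [259.3 233.5] [0.4892 0.1189 0.0778]
[199, 243, 4, 4, 9] [200.6 244.3] [0.463  0.2852 0.0281]
[545, 263, 8, 6, 22] [548.5 265.6] [ 0.407  -0.6238  0.1532]
[180, 271, 4, 4, 8] [181.4 272.5] [0.3831 0.3356 0.0289]
[173, 308, 5, 5, 18] [174.9 310. ] [0.2803 0.3463 0.038 ]
[72, 336, 19, 38, 160] [ 84.3 352.6] [0.1647 0.5759 0.0534]
[190, 350, 6, 5, 16] [192.4 351.9] [0.1693 0.2931 0.0367]
[33, 377, 26, 26, 547] [ 45.3 389.4] [0.0676 0.671  0.065 ]
```

Emit:
move_arm(
  rows=[
    {"jaw": -1,"x": 0.028,"y": -0.024,"z": -0.005,"roll": 0},
    {"jaw": -1,"x": 0.056,"y": -0.049,"z": -0.01,"roll": 0},
    {"jaw": -1,"x": 0.083,"y": -0.073,"z": -0.015,"roll": 0},
    {"jaw": -1,"x": 0.111,"y": -0.098,"z": -0.02,"roll": 0},
    {"jaw": -1,"x": 0.139,"y": -0.122,"z": -0.025,"roll": 0},
  ],
)

```text
t: 1.52
tool_pos: [0.2931, -0.4304, 0.2565]
eef_rot: [3.1, 0.509, 0.0]
contact_force: [1.1, -1.2, 0.6]
gripper_width: 0.0851
grip_force: 0.0
```

Emit:
move_arm(
  rows=[
    {"jaw": -1,"x": 0.028,"y": -0.024,"z": -0.005,"roll": 0},
    {"jaw": -1,"x": 0.056,"y": -0.049,"z": -0.01,"roll": 0},
    {"jaw": -1,"x": 0.083,"y": -0.073,"z": -0.015,"roll": 0},
    {"jaw": -1,"x": 0.111,"y": -0.098,"z": -0.02,"roll": 0},
    {"jaw": -1,"x": 0.139,"y": -0.122,"z": -0.025,"roll": 0},
  ],
)

```text
t: 1.93
tool_pos: [0.3858, -0.2703, 0.2817]
eef_rot: [3.1, 0.509, 0.0]
contact_force: [1.8, -1.0, -0.0]
gripper_width: 0.0856
grip_force: 0.0
```

Emit:
move_arm(
  rows=[
    {"jaw": -1,"x": 0.028,"y": -0.024,"z": -0.005,"roll": 0},
    {"jaw": -1,"x": 0.056,"y": -0.049,"z": -0.01,"roll": 0},
    {"jaw": -1,"x": 0.083,"y": -0.073,"z": -0.015,"roll": 0},
    {"jaw": -1,"x": 0.111,"y": -0.098,"z": -0.02,"roll": 0},
    {"jaw": -1,"x": 0.139,"y": -0.122,"z": -0.025,"roll": 0},
  ],
)

```text
t: 2.35
tool_pos: [0.4785, -0.11, 0.3068]
eef_rot: [3.1, 0.509, 0.001]
contact_force: [0.3, -0.9, 0.1]
gripper_width: 0.0852
grip_force: 0.0
```

Emit:
move_arm(
  rows=[
    {"jaw": -1,"x": 0.028,"y": -0.024,"z": -0.005,"roll": -0.12},
    {"jaw": -1,"x": 0.056,"y": -0.049,"z": -0.01,"roll": -0.24},
    {"jaw": -1,"x": 0.083,"y": -0.073,"z": -0.015,"roll": -0.36},
    {"jaw": -1,"x": 0.111,"y": -0.098,"z": -0.02,"roll": -0.48},
    {"jaw": -1,"x": 0.139,"y": -0.122,"z": -0.025,"roll": -0.6},
  ],
)

```text
t: 2.77
tool_pos: [0.5711, 0.0502, 0.3317]
eef_rot: [2.806, 1.411, 0.0]
contact_force: [0.2, -0.9, -0.2]
gripper_width: 0.0853
grip_force: 0.0
```

```bash
python3 - <<'E'
from h import *
p,d,P,T,k=grab('wrist'); save('w1',p)
hsv=cv2.cvtColor(p,cv2.COLOR_RGB2HSV)
def blobs(P,m,amin=30):
    n,l,s,c=cv2.connectedComponentsWithStats(m.astype(np.uint8),connectivity=8)
    for i in range(1,n):
        if s[i,4]>=amin: print(s[i].tolist(),c[i].round(1),np.nanmedian(P[l==i],0).round(4))
box=(P[...,0]>.46)&(P[...,0]<.68)&(abs(P[...,1]-.05)<.12)
print('green');blobs(P,box&(hsv[...,0]>40)&(hsv[...,0]<85)&(hsv[...,1]>140)&(hsv[...,2]>80))
print('white');blobs(P,box&(hsv[...,1]<50)&(hsv[...,2]>190))
n=np.array([-.5,0,.866]);o=np.array([.571,.05,.135]);h=(P-o)@n
I=P[box&(abs(h+.008)<.006)];c=I.mean(0);nn=np.linalg.svd(I-c,full_matrices=False)[2][2];nn*=np.sign(nn[2]);print('face',c.round(4),nn.round(3),((c-o)@n).round(4))
# lip top ring
r=np.linalg.norm((P-o)-h[...,None]*n,axis=-1)
m=box&(abs(h-.029)<.005)&(r>.05)&(r<.078);I=P[m];print('lip h',np.median(h[m]),'c',I.mean(0))
(cx,cy),rad=cv2.minEnclosingCircle(np.stack([(I-o)[:,1],(I-o)@np.array([.866,0,.5])],1).astype(np.float32)); print('lip circle',cx,cy,rad)
m=box&(h>.035)&(r<.045);I=P[m];print('bar',len(I),np.median(I,0).round(4),np.median(h[m]));(q,w,a)=cv2.minAreaRect(np.stack([(I-o)[:,1],(I-o)@np.array([.866,0,.5])],1).astype(np.float32));print(q,w,a)
p2,d2,P2,T2,k2=grab('top');save('f1',cv2.resize(p2[240:300,380:450],(700,600),interpolation=cv2.INTER_CUBIC))
hs=cv2.cvtColor(p2,cv2.COLOR_RGB2HSV);m=(hs[...,0]>100)&(hs[...,0]<125)&(hs[...,1]>120);m[:240]=0;m[300:]=0;m[:,:380]=0;m[:,450:]=0
I=P2[m];I=I[I[:,2]>.026];print('fresh',np.nanmedian(P2[m],0));B=I[I[:,2]>.034];(q,w,a)=cv2.minAreaRect(B[:,:2].astype(np.float32));print(len(B),q,w,a)
u,v=np.where(m)[1],np.where(m)[0];print(u.min(),u.max(),v.min(),v.max())
E
```

```text
green
white
[327, 71, 8, 10, 55] [330.8  75.5] [0.6397 0.1313 0.1631]
[409, 212, 28, 14, 276] [422.8 218.2] [0.6362 0.     0.1634]
[443, 250, 7, 6, 30] [446.1 252.5] [ 0.6361 -0.0367  0.1633]
[149, 371, 11, 9, 70] [155.3 374.5] [0.5401 0.0843 0.3818]
face [0.597  0.0647 0.1379] [-0.495  0.007  0.869] -0.0105
lip h 0.026628909505252325 c [0.56991221 0.05364485 0.16505983]
lip circle -0.0009775985963642597 0.0029370607808232307 0.07137975841760635
bar 1162 [0.5564 0.0514 0.1717] 0.039388864577086846
(-0.0003924872726202011, 0.003488924354314804) (0.06300193816423416, 0.015022037550807) 21.34882354736328
fresh [ 0.38894428 -0.30597523  0.02496458]
108 (0.3904595673084259, -0.3082759380340576) (0.0631704032421112, 0.013292953372001648) 62.60101318359375
397 434 256 292
```

View pics/w1.png

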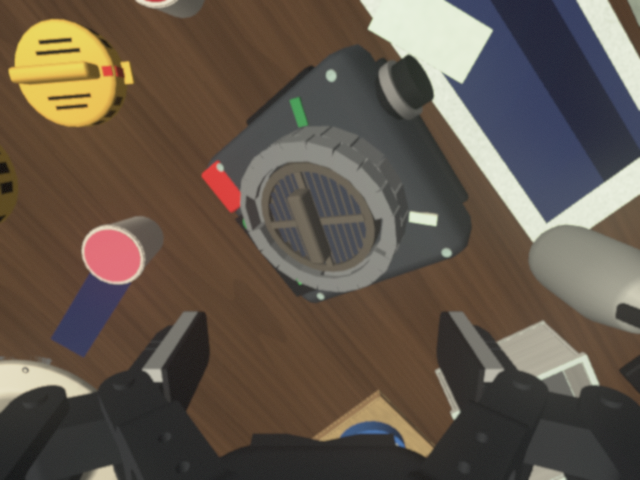

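View pics/f1.png

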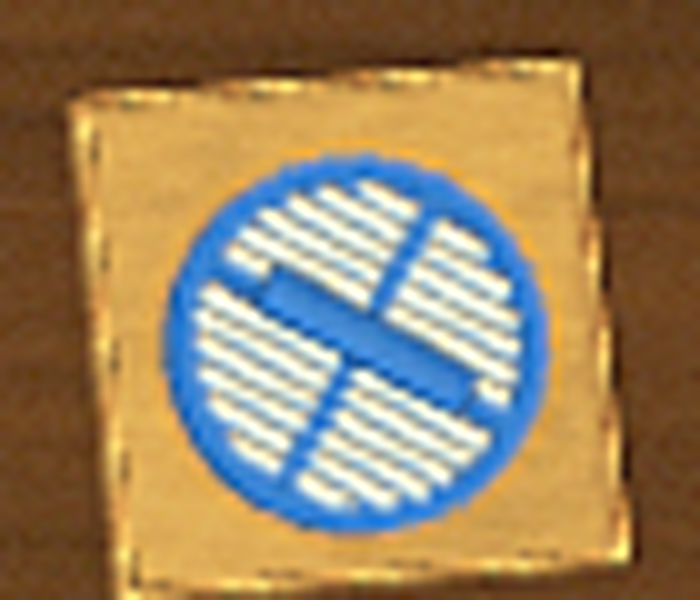

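Emit:
move_arm(
  rows=[
    {"jaw": 0.25,"x": -0.005,"y": -0.006,"z": 0.03,"roll": -0.1},
    {"jaw": 0.25,"x": -0.0096,"y": -0.0128,"z": 0.065,"roll": -0.2},
    {"jaw": 0.25,"x": -0.0096,"y": -0.0128,"z": 0.1,"roll": -0.3},
    {"jaw": 0.25,"x": -0.0096,"y": -0.0128,"z": 0.12,"roll": -0.3},
  ],
  grip_force=25,
)

```text
t: 3.2
tool_pos: [0.5526, 0.048, 0.2082]
eef_rot: [-2.563, -1.814, 0.004]
contact_force: [-1.2, -0.3, -0.0]
gripper_width: 0.0387
grip_force: 0.0
```

Emit:
move_arm(
  rows=[
    {"jaw": 0.25,"z": 0.015},
    {"jaw": 0.25,"z": 0.03},
    {"jaw": 0.25,"z": 0.042},
    {"jaw": 0.25,"z": 0.042},
  ],
)

```text
invalid input at $.rows[0]: expected keys jaw, x, y, z, roll
```

Emit:
move_arm(
  rows=[
    {"jaw": 1,"z": 0},
    {"jaw": 1,"z": 0},
    {"jaw": 1,"z": 0},
    {"jaw": 1,"z": 0},
  ],
)

```text
invalid input at $.rows[0]: expected keys jaw, x, y, z, roll
```

Emit:
move_arm(
  rows=[
    {"jaw": 0.35,"x": 0,"y": 0,"z": 0.015,"roll": 0},
    {"jaw": 0.35,"x": 0,"y": 0,"z": 0.03,"roll": 0},
    {"jaw": 0.35,"x": 0,"y": 0,"z": 0.042,"roll": 0},
    {"jaw": 0.35,"x": 0,"y": 0,"z": 0.042,"roll": 0},
  ],
  grip_force=25,
)

```text
t: 3.53
tool_pos: [0.5532, 0.0478, 0.1672]
eef_rot: [-2.569, -1.805, 0.005]
contact_force: [-0.5, -0.4, -0.6]
gripper_width: 0.0279
grip_force: 0.0
```

Emit:
move_arm(
  rows=[
    {"jaw": 1,"x": 0,"y": 0,"z": 0,"roll": 0},
    {"jaw": 1,"x": 0,"y": 0,"z": 0,"roll": 0},
    {"jaw": 1,"x": 0,"y": 0,"z": 0,"roll": 0},
    {"jaw": 1,"x": 0,"y": 0,"z": 0,"roll": 0},
  ],
)

```text
t: 3.87
tool_pos: [0.5565, 0.0476, 0.1714]
eef_rot: [2.567, 1.805, 0.006]
contact_force: [1.5, -4.5, 10.9]
gripper_width: 0.0001
grip_force: 17.3
```

Emit:
move_arm(
  rows=[
    {"jaw": 0.25,"x": 0,"y": 0,"z": -0.01,"roll": 0},
    {"jaw": 0.25,"x": 0,"y": 0,"z": -0.01,"roll": 0},
    {"jaw": 0.25,"x": 0,"y": 0.001,"z": -0.002,"roll": 0},
    {"jaw": 0.25,"x": 0,"y": 0.001,"z": 0.005,"roll": 0},
    {"jaw": 0.25,"x": 0,"y": 0.001,"z": 0.006,"roll": 0},
  ],
  grip_force=25,
)

```text
t: 4.28
tool_pos: [0.555, 0.0479, 0.1619]
eef_rot: [-2.569, -1.807, 0.002]
contact_force: [0.1, -0.2, 5.3]
gripper_width: 0.032
grip_force: 2.5
```

Emit:
move_arm(
  rows=[
    {"jaw": 1,"x": 0,"y": 0,"z": 0,"roll": 0},
    {"jaw": 1,"x": 0,"y": 0,"z": 0,"roll": 0},
    {"jaw": 1,"x": 0,"y": 0,"z": 0,"roll": 0},
    {"jaw": 1,"x": 0,"y": 0,"z": 0,"roll": 0},
  ],
)

```text
t: 4.62
tool_pos: [0.5549, 0.0479, 0.1631]
eef_rot: [-2.569, -1.807, 0.002]
contact_force: [-3.4, -0.4, 0.3]
gripper_width: 0.0159
grip_force: 22.8
```

Emit:
move_arm(
  rows=[
    {"jaw": 1,"x": -0.0008,"y": -0.0024,"z": -0.0043,"roll": 0},
    {"jaw": 1,"x": -0.0025,"y": -0.007,"z": -0.013,"roll": 0},
    {"jaw": 1,"x": -0.004,"y": -0.0117,"z": -0.0215,"roll": 0},
    {"jaw": 1,"x": -0.006,"y": -0.0165,"z": -0.032,"roll": 0},
    {"jaw": 1,"x": -0.0084,"y": -0.0235,"z": -0.0433,"roll": 0},
  ],
  grip_force=30,
)

```text
t: 5.03
tool_pos: [0.5302, 0.0479, 0.2079]
eef_rot: [2.57, 1.807, 0.001]
contact_force: [-0.5, -0.3, -0.8]
gripper_width: 0.0149
grip_force: 26.8
```

```bash
python3 - <<'E'
from h import *
z=np.load('top.npz');P=z['P']
m=(P[...,2]>.078)&(P[...,2]<.1)&(P[...,0]>.48)&(P[...,0]<.75)&(P[...,1]<-.25)&(P[...,1]>-.47)
I=P[m];print(len(I),I.mean(0),cv2.minAreaRect(I[:,:2].astype(np.float32)))
E
```

```text
744 [ 0.61193368 -0.34712141  0.08675976] ((0.6096384525299072, -0.3425476849079132), (0.16833871603012085, 0.1700589805841446), 82.79108428955078)
```

Emit:
move_arm(
  rows=[
    {"jaw": 1,"x": 0,"y": 0,"z": -0.025,"roll": 0},
    {"jaw": 1,"x": 0,"y": 0,"z": -0.06,"roll": 0},
  ],
)

```text
t: 5.2
tool_pos: [0.5283, 0.0479, 0.2668]
eef_rot: [-2.568, -1.806, 0.005]
contact_force: [1.8, 0.5, -1.7]
gripper_width: 0.0138
grip_force: 27.6
```

Emit:
move_arm(
  rows=[
    {"jaw": 1,"x": -0.034,"y": 0.0208,"z": 0,"roll": 0},
    {"jaw": 1,"x": -0.068,"y": 0.0416,"z": 0,"roll": 0},
    {"jaw": 1,"x": -0.102,"y": 0.0624,"z": 0,"roll": 0},
    {"jaw": 1,"x": -0.136,"y": 0.083,"z": 0,"roll": 0},
    {"jaw": 1,"x": -0.17,"y": 0.104,"z": 0,"roll": 0},
  ],
)

```text
t: 5.62
tool_pos: [0.5704, -0.1489, 0.268]
eef_rot: [2.569, 1.807, 0.001]
contact_force: [1.1, 0.4, -1.7]
gripper_width: 0.0143
grip_force: 27.6
```

Emit:
move_arm(
  rows=[
    {"jaw": 1,"x": -0.034,"y": 0.0208,"z": 0,"roll": 0},
    {"jaw": 1,"x": -0.068,"y": 0.0416,"z": 0,"roll": 0},
    {"jaw": 1,"x": -0.102,"y": 0.0624,"z": 0,"roll": 0},
    {"jaw": 1,"x": -0.136,"y": 0.083,"z": 0,"roll": 0},
    {"jaw": 1,"x": -0.17,"y": 0.104,"z": 0,"roll": 0},
  ],
)

```text
t: 6.03
tool_pos: [0.6108, -0.3441, 0.268]
eef_rot: [2.569, 1.807, 0.001]
contact_force: [1.2, 0.6, -0.4]
gripper_width: 0.0143
grip_force: 27.6
```

Emit:
move_arm(
  rows=[
    {"jaw": 1,"x": 0,"y": 0,"z": 0.03,"roll": 0},
    {"jaw": 1,"x": 0,"y": 0,"z": 0.07,"roll": 0},
    {"jaw": 1,"x": 0,"y": 0,"z": 0.11,"roll": 0},
    {"jaw": 1,"x": 0,"y": 0,"z": 0.15,"roll": 0},
    {"jaw": 1,"x": 0,"y": 0,"z": 0.175,"roll": 0},
  ],
)

```text
t: 6.45
tool_pos: [0.6096, -0.3414, 0.0888]
eef_rot: [-2.567, -1.805, 0.002]
contact_force: [-0.8, 0.1, -1.4]
gripper_width: 0.014
grip_force: 27.7
```

Emit:
move_arm(
  rows=[
    {"jaw": -0.3,"x": 0,"y": 0,"z": 0,"roll": 0},
    {"jaw": -0.3,"x": 0,"y": 0,"z": 0,"roll": 0},
    {"jaw": -0.3,"x": 0,"y": 0,"z": -0.04,"roll": 0},
    {"jaw": -0.3,"x": 0,"y": 0,"z": -0.08,"roll": 0},
    {"jaw": -0.3,"x": 0,"y": 0,"z": -0.12,"roll": 0},
  ],
)

```text
t: 6.87
tool_pos: [0.6117, -0.3426, 0.2169]
eef_rot: [2.567, 1.805, 0.002]
contact_force: [1.0, 0.3, 0.7]
gripper_width: 0.0556
grip_force: 0.0
```

Emit:
move_arm(
  rows=[
    {"jaw": -0.3,"x": -0.007,"y": -0.037,"z": 0,"roll": 0},
    {"jaw": -0.3,"x": -0.014,"y": -0.075,"z": 0,"roll": 0},
    {"jaw": -0.3,"x": -0.021,"y": -0.112,"z": 0.01,"roll": 0},
    {"jaw": -0.3,"x": -0.028,"y": -0.15,"z": 0.02,"roll": 0.07},
    {"jaw": -0.3,"x": -0.035,"y": -0.187,"z": 0.03,"roll": 0.134},
  ],
)

```text
t: 7.28
tool_pos: [0.4228, -0.3123, 0.1849]
eef_rot: [2.682, 1.625, 0.002]
contact_force: [0.3, -1.2, -0.2]
gripper_width: 0.0557
grip_force: 0.0
```

Emit:
move_arm(
  rows=[
    {"jaw": -0.3,"x": -0.01,"y": -0.032,"z": 0.02,"roll": 0},
    {"jaw": -0.3,"x": -0.01,"y": -0.032,"z": 0.035,"roll": 0},
    {"jaw": -0.3,"x": -0.01,"y": -0.032,"z": 0.035,"roll": 0},
  ],
)

```text
t: 7.53
tool_pos: [0.3893, -0.3061, 0.1477]
eef_rot: [2.685, 1.629, 0.0]
contact_force: [0.8, 0.7, -0.5]
gripper_width: 0.0554
grip_force: 0.0
```

```bash
python3 - <<'E'
from h import *
s=arm.get_state();print(s['tool_pos'].round(4))
p,d,P,T,k=grab('wrist'); save('w2',p)
hs=cv2.cvtColor(p,cv2.COLOR_RGB2HSV);m=(hs[...,0]>95)&(hs[...,0]<125)&(hs[...,1]>110)&(np.hypot(P[...,0]-.39,P[...,1]+.306)<.065)
I=P[m];B=I[(I[:,2]>.033)&(I[:,2]<.055)];t=B[B[:,2]>np.percentile(B[:,2],60)-.002]
print(len(B),np.median(t,0).round(4),cv2.minAreaRect(t[:,:2].astype(np.float32)))
F=I[(I[:,2]>.012)&(I[:,2]<.03)];print('frame',cv2.minEnclosingCircle(F[:,:2].astype(np.float32)),np.median(F[:,2]))
z=grab('top');Q=z[2];m=(np.abs(Q[...,0]-.61)<.07)&(np.abs(Q[...,1]+.3425)<.07)&(Q[...,2]<.08);print('tub content',np.nanpercentile(Q[...,2][m],[5,50,80,95,99]).round(3))
E
```

```text
[ 0.3893 -0.3061  0.1477]
1467 [ 0.3934 -0.3079  0.0403] ((0.3921453058719635, -0.3099793791770935), (0.06295724958181381, 0.011972112581133842), 62.47340393066406)
frame ((0.392959326505661, -0.3100651204586029), 0.051253240555524826) 0.022613645036384966
tub content [0.    0.016 0.025 0.04  0.062]
```

View pics/w2.png

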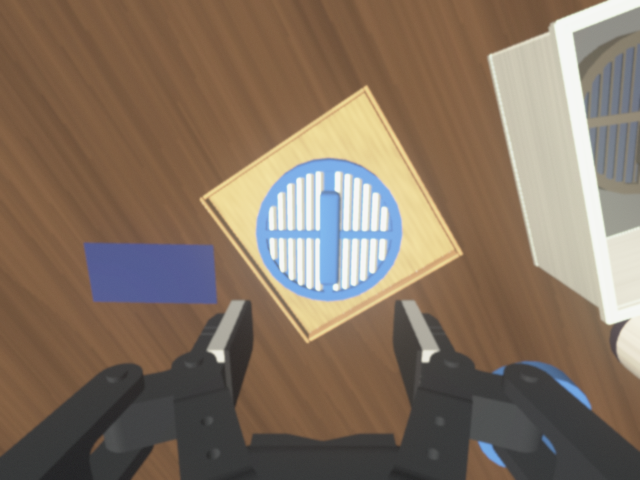

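Emit:
move_arm(
  rows=[
    {"jaw": -0.3,"x": -0.002,"y": 0.0046,"z": 0.035,"roll": 0},
    {"jaw": 0.1,"x": -0.002,"y": 0.0046,"z": 0.07,"roll": 0},
    {"jaw": 0.1,"x": -0.002,"y": 0.0046,"z": 0.1,"roll": 0},
    {"jaw": 0.1,"x": -0.002,"y": 0.0046,"z": 0.1165,"roll": 0},
    {"jaw": 0.1,"x": -0.002,"y": 0.0046,"z": 0.1165,"roll": 0},
  ],
  grip_force=22,
)

```text
t: 8.05
tool_pos: [0.3947, -0.3103, 0.0287]
eef_rot: [-2.683, -1.632, 0.0]
contact_force: [-0.3, 1.2, -1.1]
gripper_width: 0.0382
grip_force: 0.0
```

Emit:
move_arm(
  rows=[
    {"jaw": 1,"x": 0,"y": 0,"z": 0,"roll": 0},
    {"jaw": 1,"x": 0,"y": 0,"z": 0,"roll": 0},
    {"jaw": 1,"x": 0,"y": 0,"z": 0,"roll": 0},
    {"jaw": 1,"x": 0,"y": 0,"z": 0,"roll": 0},
  ],
)

```text
t: 8.38
tool_pos: [0.3951, -0.3112, 0.0319]
eef_rot: [2.682, 1.629, 0.002]
contact_force: [3.1, 1.8, 11.1]
gripper_width: 0.0136
grip_force: 25.5
```

Emit:
move_arm(
  rows=[
    {"jaw": 1,"x": 0,"y": 0,"z": -0.01,"roll": 0},
    {"jaw": 1,"x": 0,"y": 0,"z": -0.05,"roll": 0},
    {"jaw": 1,"x": 0,"y": 0,"z": -0.09,"roll": 0},
    {"jaw": 1,"x": 0,"y": 0,"z": -0.13,"roll": 0},
    {"jaw": 1,"x": 0,"y": 0,"z": -0.17,"roll": 0},
  ],
  grip_force=25,
)

```text
t: 8.8
tool_pos: [0.3933, -0.3097, 0.2035]
eef_rot: [2.684, 1.631, 0.0]
contact_force: [1.3, -0.8, -0.8]
gripper_width: 0.0132
grip_force: 24.9
```

Emit:
move_arm(
  rows=[
    {"jaw": 1,"x": 0.038,"y": -0.0016,"z": -0.015,"roll": 0},
    {"jaw": 1,"x": 0.076,"y": -0.003,"z": -0.03,"roll": 0},
    {"jaw": 1,"x": 0.114,"y": -0.005,"z": -0.045,"roll": 0},
    {"jaw": 1,"x": 0.152,"y": -0.006,"z": -0.06,"roll": 0},
    {"jaw": 1,"x": 0.19,"y": -0.008,"z": -0.075,"roll": 0},
  ],
)

```text
t: 9.22
tool_pos: [0.4742, -0.136, 0.2775]
eef_rot: [2.684, 1.63, 0.001]
contact_force: [0.8, -0.3, -1.6]
gripper_width: 0.0131
grip_force: 24.9
```

Emit:
move_arm(
  rows=[
    {"jaw": 1,"x": 0.038,"y": -0.0016,"z": 0,"roll": 0.12},
    {"jaw": 1,"x": 0.076,"y": -0.003,"z": 0,"roll": 0.24},
    {"jaw": 1,"x": 0.114,"y": -0.005,"z": 0,"roll": 0.36},
    {"jaw": 1,"x": 0.152,"y": -0.006,"z": 0,"roll": 0.48},
    {"jaw": 1,"x": 0.209,"y": -0.008,"z": 0,"roll": 0.6},
  ],
)

```text
t: 9.63
tool_pos: [0.5503, 0.025, 0.2768]
eef_rot: [3.025, 0.847, 0.002]
contact_force: [1.1, 0.2, -0.5]
gripper_width: 0.0129
grip_force: 24.9
```

Emit:
move_arm(
  rows=[
    {"jaw": 1,"x": 0,"y": 0,"z": 0,"roll": 0.12},
    {"jaw": 1,"x": 0,"y": 0,"z": 0,"roll": 0.24},
    {"jaw": 1,"x": 0,"y": 0,"z": 0,"roll": 0.36},
    {"jaw": 1,"x": 0,"y": 0,"z": 0,"roll": 0.49},
    {"jaw": 1,"x": 0,"y": 0,"z": 0,"roll": 0.49},
  ],
)

```text
t: 10.05
tool_pos: [0.5499, 0.0233, 0.2765]
eef_rot: [3.14, 0.086, 0.001]
contact_force: [-0.7, 0.1, -1.2]
gripper_width: 0.0135
grip_force: 24.9
```

Emit:
move_arm(
  rows=[
    {"jaw": 1,"x": 0.008,"y": -0.013,"z": 0.01,"roll": 0.03},
    {"jaw": 1,"x": 0.0164,"y": -0.0258,"z": 0.03,"roll": 0.054},
    {"jaw": 1,"x": 0.0164,"y": -0.0258,"z": 0.05,"roll": 0.054},
    {"jaw": 1,"x": 0.0164,"y": -0.0258,"z": 0.05,"roll": 0.054},
  ],
  grip_force=20,
)

```text
t: 10.38
tool_pos: [0.5633, 0.0504, 0.2228]
eef_rot: [-3.141, -0.019, 0.007]
contact_force: [-0.7, 1.2, -1.9]
gripper_width: 0.0131
grip_force: 24.8
```

Emit:
move_arm(
  rows=[
    {"jaw": 1,"x": 0,"y": 0,"z": 0.006,"roll": 0},
    {"jaw": 1,"x": -0.003,"y": 0,"z": 0.012,"roll": 0},
    {"jaw": 1,"x": -0.006,"y": 0,"z": 0.018,"roll": 0},
    {"jaw": 1,"x": -0.009,"y": 0,"z": 0.024,"roll": 0},
    {"jaw": 1,"x": -0.009,"y": 0,"z": 0.024,"roll": 0},
  ],
)

```text
t: 10.8
tool_pos: [0.5556, 0.0496, 0.2016]
eef_rot: [3.142, 0.013, 0.001]
contact_force: [-2.9, -0.5, 3.9]
gripper_width: 0.0129
grip_force: 26.8
```

```bash
python3 - <<'E'
from h import *
p=grab('side')[0]; save('s1',cv2.resize(p[150:330,180:420],(800,600),interpolation=cv2.INTER_CUBIC))
E
```

```text
(no output)
```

View pics/s1.png

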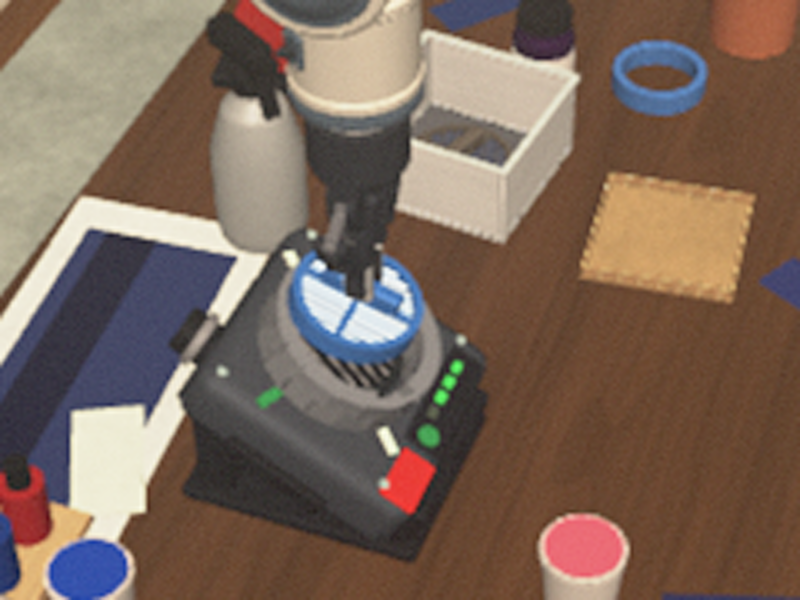

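Emit:
move_arm(
  rows=[
    {"jaw": 1,"x": -0.003,"y": 0,"z": 0.004,"roll": 0},
    {"jaw": 1,"x": -0.006,"y": 0,"z": 0.009,"roll": 0},
    {"jaw": 1,"x": -0.009,"y": 0,"z": 0.014,"roll": 0},
    {"jaw": 1,"x": -0.009,"y": 0,"z": 0.015,"roll": 0},
  ],
)

```text
t: 11.18
tool_pos: [0.5463, 0.0497, 0.1854]
eef_rot: [3.141, 0.012, -0.002]
contact_force: [-3.5, -1.8, 4.5]
gripper_width: 0.0132
grip_force: 26.9
```

```bash
cat > fp.py <<'E'
from h import *
# filter pose from side+wrist clouds
def fit(n):
    p,d,P,T,k=grab(n)
    hs=cv2.cvtColor(p,cv2.COLOR_RGB2HSV)
    m=(np.linalg.norm(P-[.555,.05,.17],axis=-1)<.075)
    f=m&(hs[...,1]<60)&(hs[...,2]>150)
    f|=m&(hs[...,0]>95)&(hs[...,0]<125)&(hs[...,1]>110)
    Q=P[f];best=0;rng=np.random.default_rng(0)
    for _ in range(1500):
        a=Q[rng.choice(len(Q),3,False)];v=np.cross(a[1]-a[0],a[2]-a[0]);L=np.linalg.norm(v)
        if L<1e-4: continue
        v/=L;v*=np.sign(v[2])
        if v[2]<.6: continue
        c=(abs((Q-a[0])@v)<.0015).sum()
        if c>best: best=c;b=(a[0],v)
    I=Q[abs((Q-b[0])@b[1])<.0025];c=I.mean(0);v=np.linalg.svd(I-c,full_matrices=False)[2][2];v*=np.sign(v[2])
    mm=I-c; e1=np.cross([0,1,0],v);e1/=np.linalg.norm(e1);e2=np.cross(v,e1)
    (cx,cy),r=cv2.minEnclosingCircle(np.stack([mm@e1,mm@e2],1).astype(np.float32))
    ctr=c+cx*e1+cy*e2
    return len(Q),len(I),v.round(3),np.degrees(np.arctan2(-v[0],v[2])).round(1),np.degrees(np.arctan2(v[1],v[2])).round(1),ctr.round(4),round(r,4)
if __name__=='__main__':
    for n in ['side','wrist']:
        try: print(n,fit(n))
        except Exception as e: print(n,e)
E
python3 fp.py
```

```text
side (1040, 368, array([-0.528,  0.028,  0.849]), np.float64(31.9), np.float64(1.9), array([0.558 , 0.0514, 0.1778]), 0.0543)
wrist (43759, 15208, array([-0.5  ,  0.01 ,  0.866]), np.float64(30.0), np.float64(0.6), array([0.5605, 0.0491, 0.1597]), 0.0711)
```

Emit:
move_arm(
  rows=[
    {"jaw": 1,"x": -0.002,"y": 0,"z": 0.001,"roll": 0},
    {"jaw": 1,"x": -0.004,"y": 0,"z": 0.003,"roll": 0},
    {"jaw": 1,"x": -0.006,"y": 0,"z": 0.0045,"roll": 0},
    {"jaw": 1,"x": -0.006,"y": 0,"z": 0.006,"roll": 0},
  ],
)

```text
t: 11.62
tool_pos: [0.5405, 0.0498, 0.1797]
eef_rot: [-3.142, -0.012, 0.001]
contact_force: [0.5, 0.1, -1.0]
gripper_width: 0.0129
grip_force: 26.2
```

```bash
python3 fp.py
```

```text
side (1010, 333, array([-0.506, -0.008,  0.862]), np.float64(30.4), np.float64(-0.5), array([0.5482, 0.0546, 0.1704]), 0.0558)
wrist (48400, 19075, array([-0.5  ,  0.009,  0.866]), np.float64(30.0), np.float64(0.6), array([0.56  , 0.0489, 0.1595]), 0.0714)
```

Emit:
move_arm(
  rows=[
    {"jaw": 1,"x": 0.003,"y": 0,"z": 0.003,"roll": 0},
    {"jaw": 1,"x": 0.0055,"y": 0,"z": 0.007,"roll": 0},
    {"jaw": 1,"x": 0.0075,"y": 0,"z": 0.011,"roll": 0},
    {"jaw": 1,"x": 0.01,"y": 0,"z": 0.015,"roll": 0},
    {"jaw": 1,"x": 0.0115,"y": 0,"z": 0.018,"roll": 0},
  ],
)

```text
t: 12.13
tool_pos: [0.5529, 0.0498, 0.1614]
eef_rot: [-3.142, -0.012, 0.001]
contact_force: [-0.9, 1.9, 1.3]
gripper_width: 0.0133
grip_force: 26.8
```

```bash
python3 fp.py
```

```text
side (879, 335, array([-0.46 , -0.034,  0.887]), np.float64(27.4), np.float64(-2.2), array([0.5574, 0.0473, 0.1496]), 0.0677)
wrist (48584, 22948, array([-0.5  ,  0.01 ,  0.866]), np.float64(30.0), np.float64(0.7), array([0.5602, 0.0491, 0.1596]), 0.0714)
```

Emit:
move_arm(
  rows=[
    {"jaw": 0.3,"x": 0,"y": 0,"z": 0,"roll": 0},
    {"jaw": 0.3,"x": 0,"y": 0,"z": 0,"roll": 0},
    {"jaw": 0.3,"x": 0,"y": 0,"z": -0.03,"roll": 0},
    {"jaw": 0.3,"x": 0,"y": 0,"z": -0.07,"roll": 0},
    {"jaw": 0.3,"x": 0,"y": 0,"z": -0.11,"roll": 0},
  ],
)

```text
t: 12.65
tool_pos: [0.5518, 0.0498, 0.2732]
eef_rot: [-3.142, -0.012, 0.003]
contact_force: [1.7, -0.6, -0.5]
gripper_width: 0.03
grip_force: 0.0
```

```bash
python3 - <<'E'
from h import *
p,d,P,T,k=grab('wrist'); 
o=np.array([.573,.05,.135]);n=np.array([-.5,0,.866]);u=np.array([.866,0,.5]);
h=(P-o)@n;a=(P-o)@u;b=P[...,1]-o[1];r=np.hypot(a,b)
def fit(m,t):
    I=P[m];c=np.median(I,0);
    for _ in range(6):
        J=I[abs((I-c)@(n if _==0 else v))<(.004 if _<3 else .0015)];c=J.mean(0);v=np.linalg.svd(J-c,full_matrices=False)[2][2];v*=np.sign(v[2])
    print(t,len(J),'n',v.round(4),'h',((c-o)@n).round(4));return c,v
c0,v0=fit((r>.085)&(r<.1)&(abs(h+.009)<.006),'face')
c1,v1=fit((r>.058)&(r<.068)&(abs(h-.028)<.006),'lip')
hs=cv2.cvtColor(p,cv2.COLOR_RGB2HSV);bl=(hs[...,0]>95)&(hs[...,0]<125)&(hs[...,1]>110)
c2,v2=fit((r<.053)&bl&(h<.03),'rim')
print('angle rim-lip',np.degrees(np.arccos(v1@v2)),'rim-face',np.degrees(np.arccos(v0@v2)),'lip-rim h',(c1-c2)@v1)
m=(r<.055)&bl&(h<.03);pts=np.stack([a[m],b[m]],1).astype(np.float32);print('rim ctr',cv2.minEnclosingCircle(pts))
B=(r<.055)&bl&(h>.035);print('bar',cv2.minAreaRect(np.stack([a[B],b[B]],1).astype(np.float32)),np.median(h[B]))
L=(abs(h-(c1-o)@n)<.003)&(r>.05)&(r<.08);print('lip ctr',cv2.minEnclosingCircle(np.stack([a[L],b[L]],1).astype(np.float32)))
save('w3',p)
E
```

```text
face 4110 n [-0.5186  0.0137  0.8549] h -0.0098
lip 5873 n [-0.5007  0.011   0.8656] h 0.0277
rim 3744 n [-0.5002  0.0101  0.8658] h 0.0229
angle rim-lip 0.06017755826380223 rim-face 1.2435487936343332 lip-rim h 0.004780903178669317
rim ctr ((0.0004852457786910236, -0.0005906468722969294), 0.052193958312273026)
bar ((0.0009262450039386749, -0.000492636114358902), (0.06284428387880325, 0.013831287622451782), 1.0389752388000488) 0.04055926906689429
lip ctr ((0.0015048709465190768, -0.0005226321518421173), 0.07187049090862274)
```

View pics/w3.png

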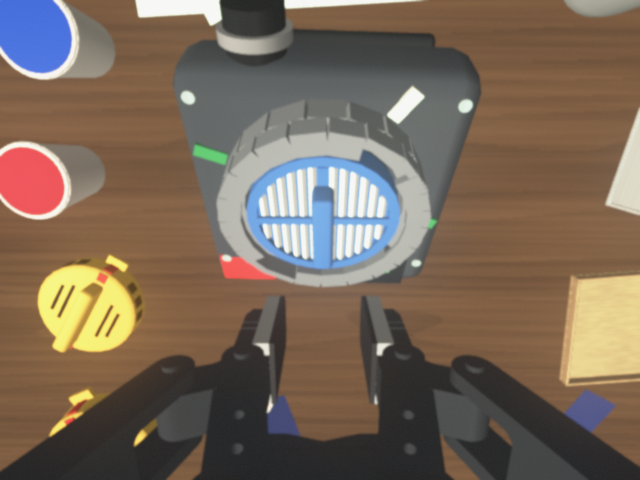

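Emit:
move_arm(
  rows=[
    {"jaw": -0.2,"x": -0.016,"y": -0.032,"z": 0,"roll": -0.122},
    {"jaw": -0.2,"x": -0.032,"y": -0.064,"z": 0,"roll": -0.244},
    {"jaw": -0.2,"x": -0.048,"y": -0.096,"z": 0,"roll": -0.366},
    {"jaw": -0.2,"x": -0.064,"y": -0.128,"z": 0,"roll": -0.488},
    {"jaw": -0.2,"x": -0.08,"y": -0.16,"z": 0,"roll": -0.61},
  ],
)

```text
t: 13.12
tool_pos: [0.4704, 0.2105, 0.2725]
eef_rot: [-2.99, -0.963, -0.001]
contact_force: [0.2, 0.2, 0.6]
gripper_width: 0.0514
grip_force: 0.0
```

Emit:
move_arm(
  rows=[
    {"jaw": -0.2,"x": 0.0025,"y": -0.022,"z": 0.01,"roll": -0.122},
    {"jaw": -0.2,"x": 0.005,"y": -0.045,"z": 0.025,"roll": -0.244},
    {"jaw": -0.2,"x": 0.0077,"y": -0.067,"z": 0.04,"roll": -0.366},
    {"jaw": -0.2,"x": 0.01,"y": -0.09,"z": 0.05,"roll": -0.488},
    {"jaw": -0.2,"x": 0.0128,"y": -0.112,"z": 0.06,"roll": -0.61},
  ],
)

```text
t: 13.53
tool_pos: [0.4161, 0.3089, 0.2117]
eef_rot: [-2.563, -1.817, -0.0]
contact_force: [1.2, 0.2, -0.2]
gripper_width: 0.0514
grip_force: 0.0
```

Emit:
move_arm(
  rows=[
    {"jaw": -0.2,"x": 0,"y": 0,"z": 0,"roll": -0.122},
    {"jaw": -0.2,"x": 0,"y": 0,"z": 0,"roll": -0.244},
    {"jaw": -0.2,"x": 0,"y": 0,"z": 0,"roll": -0.366},
    {"jaw": -0.2,"x": 0,"y": 0,"z": 0,"roll": -0.488},
    {"jaw": -0.2,"x": 0,"y": 0,"z": 0,"roll": -0.61},
  ],
)

```text
t: 13.95
tool_pos: [0.4169, 0.3081, 0.2123]
eef_rot: [1.898, 2.503, 0.001]
contact_force: [0.4, 0.1, 1.0]
gripper_width: 0.0511
grip_force: 0.0
```

Emit:
move_arm(
  rows=[
    {"jaw": -0.2,"x": 0,"y": 0,"z": 0,"roll": -0.122},
    {"jaw": -0.2,"x": 0,"y": 0,"z": 0,"roll": -0.244},
    {"jaw": -0.2,"x": 0,"y": 0,"z": 0,"roll": -0.366},
    {"jaw": -0.2,"x": 0,"y": 0,"z": 0,"roll": -0.488},
    {"jaw": -0.2,"x": 0,"y": 0,"z": 0,"roll": -0.61},
  ],
)

```text
t: 14.37
tool_pos: [0.417, 0.308, 0.2124]
eef_rot: [1.06, 2.957, 0.001]
contact_force: [0.1, 0.6, -1.0]
gripper_width: 0.051
grip_force: 0.0
```

```bash
python3 - <<'E'
from h import *
s=arm.get_state();print(s['tool_pos'].round(4),s['eef_rot'].round(3),np.degrees(2*np.arctan2(s['eef_rot'][1],s['eef_rot'][0])),s['q'].round(2))
p,d,P,T,k=grab('wrist'); save('w4',p)
hs=cv2.cvtColor(p,cv2.COLOR_RGB2HSV);Y=(hs[...,0]>18)&(hs[...,0]<34)&(hs[...,1]>130)&(np.hypot(P[...,0]-.423,P[...,1]-.31)<.09)
I=P[Y];print(len(I),np.percentile(I[:,2],[1,50,95,99]).round(4))
t=I[I[:,2]>.048];print('bar',len(t),cv2.minAreaRect(t[:,:2].astype(np.float32)),np.median(t[:,2]))
b=I[(I[:,2]>.024)&(I[:,2]<.031)];print('dome',cv2.minEnclosingCircle(b[:,:2].astype(np.float32)))
m=((hs[...,0]<8)|(hs[...,0]>172))&(hs[...,1]>150)&(np.hypot(P[...,0]-.423,P[...,1]-.31)<.07)
n,l,st,c=cv2.connectedComponentsWithStats(m.astype(np.uint8))
for i in range(1,n):
    if st[i,4]>20: print('red',c[i].round(0),np.nanmedian(P[l==i],0).round(4),st[i,4])
E
```

```text
[0.417  0.308  0.2124] [1.060e+00 2.957e+00 1.000e-03] 140.57378334622294 [ 0.52  0.37  1.63 -0.    1.14 -0.36]
10993 [0.0003 0.0276 0.0535 0.0544]
bar 1759 ((0.42469632625579834, 0.30967262387275696), (0.060067664831876755, 0.06709012389183044), 15.954569816589355) 0.05306840802928675
dome ((0.4252721667289734, 0.30832380056381226), 0.052584074437618256)
red [322. 163.] [0.3856 0.3334 0.0287] 95
red [336. 273.] [0.468  0.2815 0.029 ] 30
```

View pics/w4.png

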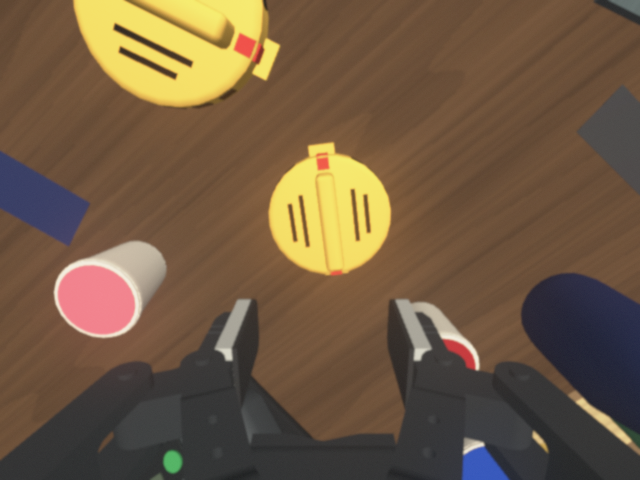

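Emit:
move_arm(
  rows=[
    {"jaw": 0.1,"x": -0.0057,"y": 0.006,"z": 0.035,"roll": -0.06},
    {"jaw": 0.1,"x": -0.0057,"y": 0.006,"z": 0.07,"roll": -0.121},
    {"jaw": 0.1,"x": -0.0057,"y": 0.006,"z": 0.105,"roll": -0.121},
    {"jaw": 0.1,"x": -0.0057,"y": 0.006,"z": 0.14,"roll": -0.121},
    {"jaw": 0.1,"x": -0.0057,"y": 0.006,"z": 0.171,"roll": -0.121},
  ],
  grip_force=25,
)

```text
t: 14.83
tool_pos: [0.425, 0.3088, 0.0395]
eef_rot: [0.893, 3.012, 0.0]
contact_force: [0.0, -0.8, 0.8]
gripper_width: 0.0384
grip_force: 0.0
```

Emit:
move_arm(
  rows=[
    {"jaw": 1,"x": 0,"y": 0,"z": 0,"roll": 0},
    {"jaw": 1,"x": 0,"y": 0,"z": 0,"roll": 0},
    {"jaw": 1,"x": 0,"y": 0,"z": 0,"roll": 0},
    {"jaw": 1,"x": 0,"y": 0,"z": 0,"roll": 0},
    {"jaw": 1,"x": 0,"y": 0,"z": -0.02,"roll": 0},
  ],
)

```text
t: 15.25
tool_pos: [0.4247, 0.3086, 0.0609]
eef_rot: [-0.889, -3.012, 0.002]
contact_force: [-0.8, -1.5, -2.3]
gripper_width: 0.0144
grip_force: 29.5
```

Emit:
move_arm(
  rows=[
    {"jaw": 1,"x": 0,"y": 0,"z": -0.04,"roll": 0},
    {"jaw": 1,"x": 0,"y": 0,"z": -0.08,"roll": 0},
    {"jaw": 1,"x": 0,"y": 0,"z": -0.12,"roll": 0},
    {"jaw": 1,"x": 0,"y": 0,"z": -0.16,"roll": 0},
    {"jaw": 1,"x": 0,"y": 0,"z": -0.2,"roll": 0},
  ],
)

```text
t: 15.67
tool_pos: [0.4248, 0.3087, 0.2654]
eef_rot: [0.888, 3.011, 0.003]
contact_force: [1.4, 1.4, -0.9]
gripper_width: 0.0142
grip_force: 29.5
```

Emit:
move_arm(
  rows=[
    {"jaw": 1,"x": -0.032,"y": -0.018,"z": 0,"roll": 0},
    {"jaw": 1,"x": -0.064,"y": -0.0355,"z": 0,"roll": 0},
    {"jaw": 1,"x": -0.0965,"y": -0.053,"z": 0,"roll": 0},
    {"jaw": 1,"x": -0.1285,"y": -0.071,"z": 0,"roll": 0},
  ],
)

```text
t: 16.0
tool_pos: [0.4952, 0.1783, 0.2635]
eef_rot: [0.887, 3.011, 0.003]
contact_force: [0.7, 1.1, -1.7]
gripper_width: 0.0142
grip_force: 29.5
```

Emit:
move_arm(
  rows=[
    {"jaw": 1,"x": -0.032,"y": -0.018,"z": 0,"roll": 0},
    {"jaw": 1,"x": -0.064,"y": -0.0355,"z": 0,"roll": 0.03},
    {"jaw": 1,"x": -0.0965,"y": -0.053,"z": 0,"roll": 0.08},
    {"jaw": 1,"x": -0.1285,"y": -0.071,"z": 0,"roll": 0.124},
    {"jaw": 1,"x": -0.1285,"y": -0.071,"z": 0,"roll": 0.124},
  ],
)

```text
t: 16.42
tool_pos: [0.5668, 0.0451, 0.2631]
eef_rot: [1.082, 2.944, -0.0]
contact_force: [-1.5, -1.5, -2.0]
gripper_width: 0.0141
grip_force: 29.5
```

Emit:
move_arm(
  rows=[
    {"jaw": 1,"x": 0,"y": 0,"z": 0.01,"roll": 0},
    {"jaw": 1,"x": 0,"y": 0,"z": 0.023,"roll": 0},
    {"jaw": 1,"x": 0,"y": 0,"z": 0.023,"roll": 0},
  ],
  grip_force=20,
)

```text
t: 16.67
tool_pos: [0.5624, 0.051, 0.2368]
eef_rot: [-1.072, -2.951, 0.001]
contact_force: [-1.0, 0.3, -2.6]
gripper_width: 0.0143
grip_force: 29.5
```

Emit:
move_arm(
  rows=[
    {"jaw": 1,"x": 0,"y": 0,"z": 0.007,"roll": 0},
    {"jaw": 1,"x": 0.002,"y": -0.002,"z": 0.012,"roll": 0},
    {"jaw": 1,"x": 0.004,"y": -0.004,"z": 0.017,"roll": 0},
    {"jaw": 1,"x": 0.006,"y": -0.006,"z": 0.022,"roll": 0},
    {"jaw": 1,"x": 0.008,"y": -0.0075,"z": 0.026,"roll": 0},
  ],
)

```text
t: 17.08
tool_pos: [0.5527, 0.051, 0.2134]
eef_rot: [1.071, 2.952, 0.002]
contact_force: [-5.9, 7.1, 16.1]
gripper_width: 0.0147
grip_force: 67.7
```

Emit:
move_arm(
  rows=[
    {"jaw": 1,"x": 0.002,"y": -0.0015,"z": 0.004,"roll": 0},
    {"jaw": 1,"x": 0.004,"y": -0.003,"z": 0.008,"roll": 0},
    {"jaw": 1,"x": 0.006,"y": -0.005,"z": 0.012,"roll": 0},
    {"jaw": 1,"x": 0.007,"y": -0.006,"z": 0.015,"roll": 0},
    {"jaw": 1,"x": 0.007,"y": -0.006,"z": 0.015,"roll": 0},
  ],
)

```text
t: 17.5
tool_pos: [0.5449, 0.0506, 0.1991]
eef_rot: [1.07, 2.949, 0.003]
contact_force: [-4.9, 0.5, 21.8]
gripper_width: 0.0142
grip_force: 107.2
```

```bash
cat > cv.py <<'E'
from h import *
O=np.array([.5745,.0493,.1345]);N=np.array([-.5005,.0108,.8656]);N/=np.linalg.norm(N)
U=np.array([0,0,1.])-N[2]*N;U/=np.linalg.norm(U);Yv=np.cross(N,U) # u uphill, Yv ~ +y
def cov(n,show=None):
    p,d,P,T,k=grab(n)
    if show: save(show,cv2.resize(p[170:320,200:400],(800,600),interpolation=cv2.INTER_CUBIC) if n=='side' else p)
    hs=cv2.cvtColor(p,cv2.COLOR_RGB2HSV);m=(hs[...,0]>18)&(hs[...,0]<34)&(hs[...,1]>130)&(np.linalg.norm(P-[.555,.05,.18],axis=-1)<.1)
    Q=P[m];rng=np.random.default_rng(0);best=0
    for _ in range(2000):
        a=Q[rng.choice(len(Q),3,False)];v=np.cross(a[1]-a[0],a[2]-a[0]);L=np.linalg.norm(v)
        if L<1e-4: continue
        v/=L;v*=np.sign(v[2])
        if v@N<.85: continue
        c=(abs((Q-a[0])@v)<.0015).sum()
        if c>best: best=c;b=(a[0],v)
    I=Q[abs((Q-b[0])@b[1])<.0025];c=I.mean(0);v=np.linalg.svd(I-c,full_matrices=False)[2][2];v*=np.sign(v[2])
    e1=U-(U@v)*v;e1/=np.linalg.norm(e1);e2=np.cross(v,e1);mm=I-c
    (cx,cy),r=cv2.minEnclosingCircle(np.stack([mm@e1,mm@e2],1).astype(np.float32));ctr=c+cx*e1+cy*e2-.028*v-O
    print(n,len(Q),len(I),'tilt err u,y deg',np.degrees(np.arcsin([v@U,v@Yv])).round(1),'underside u,y,z',(ctr@np.c_[U,Yv,N]).round(4),'r',round(r,4))
    r=((hs[...,0]<8)|(hs[...,0]>172))&(hs[...,1]>150)&(np.linalg.norm(P-[.555,.05,.17],axis=-1)<.085)&((P-O)@N>.02)
    k_,l,st,cc=cv2.connectedComponentsWithStats(r.astype(np.uint8))
    for i in range(1,k_):
        if st[i,4]>5:
            q=np.nanmedian(P[l==i],0)-O;q=q@np.c_[U,Yv,N];print(' red',cc[i].round(0),st[i,4],q.round(4),'theta',np.degrees(np.arctan2(q[0],q[1])).round(1))
import sys
if __name__=='__main__':
    for n in ['side','wrist']: cov(n,sys.argv[1]+n if len(sys.argv)>1 else None)
E
python3 cv.py a
```

```text
side 862 348 tilt err u,y deg [-0.6  0.6] underside u,y,z [0.0105 0.0033 0.0293] r 0.0528
 red [297. 255.] 8 [-0.0263  0.0274  0.0564] theta -43.8
wrist 26760 16635 tilt err u,y deg [0.1 0.8] underside u,y,z [ 0.0107 -0.0008  0.0293] r 0.052
 red [341. 216.] 408 [-0.0257  0.0283  0.0586] theta -42.3
 red [337. 434.] 60 [ 0.0488 -0.0258  0.0587] theta 117.9
```

View pics/aside.png

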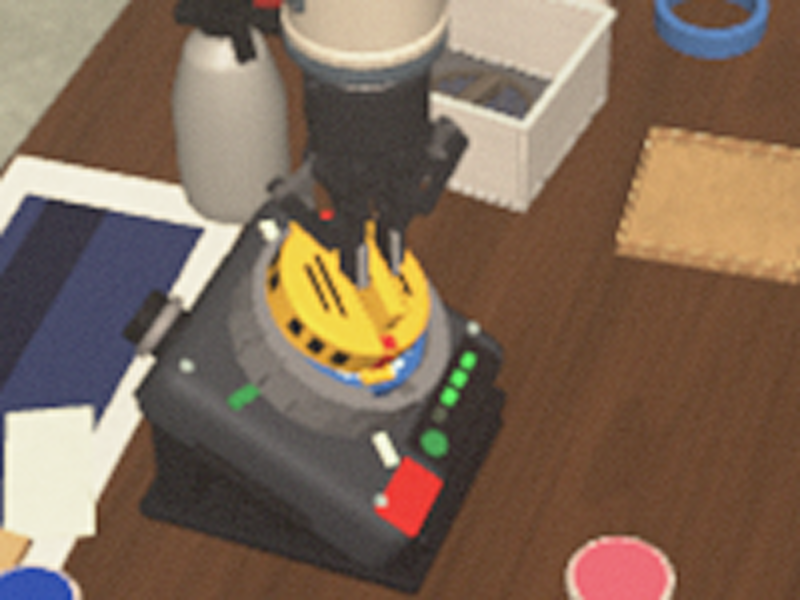

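Emit:
move_arm(
  rows=[
    {"jaw": 1,"x": 0.0015,"y": -0.0013,"z": 0.0005,"roll": 0},
    {"jaw": 1,"x": 0.0035,"y": -0.003,"z": 0.0015,"roll": 0},
    {"jaw": 1,"x": 0.0055,"y": -0.0046,"z": 0.003,"roll": 0},
    {"jaw": 1,"x": 0.0072,"y": -0.006,"z": 0.0045,"roll": 0},
    {"jaw": 1,"x": 0.0072,"y": -0.006,"z": 0.0045,"roll": 0},
  ],
)

```text
t: 18.02
tool_pos: [0.5346, 0.0504, 0.1934]
eef_rot: [1.071, 2.952, 0.001]
contact_force: [-0.5, 0.4, 3.7]
gripper_width: 0.0143
grip_force: 58.5
```

```bash
python3 cv.py
```

```text
side 913 389 tilt err u,y deg [4. 7.] underside u,y,z [-0.0065 -0.0023  0.0275] r 0.0538
 red [301. 257.] 7 [-0.0377  0.0253  0.0588] theta -56.2
wrist 26963 17298 tilt err u,y deg [5.1 7.8] underside u,y,z [-0.0044 -0.0081  0.029 ] r 0.052
 red [333. 218.] 371 [-0.0393  0.0242  0.0576] theta -58.4
```

Emit:
move_arm(
  rows=[
    {"jaw": 1,"x": -0.0005,"y": 0.001,"z": 0.002,"roll": 0},
    {"jaw": 1,"x": -0.001,"y": 0.002,"z": 0.004,"roll": 0},
    {"jaw": 1,"x": -0.0014,"y": 0.003,"z": 0.006,"roll": 0},
    {"jaw": 1,"x": -0.0018,"y": 0.004,"z": 0.008,"roll": 0},
    {"jaw": 1,"x": -0.0018,"y": 0.004,"z": 0.008,"roll": 0},
  ],
)

```text
t: 18.53
tool_pos: [0.5402, 0.0527, 0.1878]
eef_rot: [1.071, 2.949, 0.005]
contact_force: [-10.1, 10.0, 49.0]
gripper_width: 0.0143
grip_force: 50.0
```

```bash
python3 cv.py b
```

```text
side 921 401 tilt err u,y deg [ 7.4 14.1] underside u,y,z [-0.0047 -0.0041  0.0249] r 0.0521
 red [300. 258.] 7 [-0.0376  0.0267  0.0541] theta -54.6
wrist 27484 17812 tilt err u,y deg [ 8.5 12.8] underside u,y,z [-0.005  -0.0083  0.0259] r 0.0519
 red [328. 216.] 358 [-0.0384  0.026   0.0537] theta -55.8
```

Emit:
move_arm(
  rows=[
    {"jaw": 1,"x": 0,"y": 0,"z": -0.005,"roll": 0},
    {"jaw": 0.55,"x": 0,"y": 0,"z": -0.006,"roll": 0},
    {"jaw": 0.55,"x": 0,"y": 0,"z": -0.006,"roll": 0},
  ],
)

```text
t: 18.88
tool_pos: [0.5385, 0.0516, 0.1909]
eef_rot: [1.073, 2.953, -0.0]
contact_force: [-0.1, 0.6, -1.6]
gripper_width: 0.0191
grip_force: 1.1
```

```bash
python3 cv.py c
```

```text
side 876 351 tilt err u,y deg [4.7 1.1] underside u,y,z [-0.0046  0.0032  0.0264] r 0.0543
 red [301. 258.] 8 [-0.0391  0.0265  0.0568] theta -55.9
wrist 29684 18203 tilt err u,y deg [2.7 3.5] underside u,y,z [-0.0014 -0.0021  0.0277] r 0.0522
 red [333. 212.] 398 [-0.0385  0.0273  0.0572] theta -54.7
 red [339. 434.] 33 [ 0.0386 -0.0233  0.0562] theta 121.1
```

Emit:
move_arm(
  rows=[
    {"jaw": 0.5,"x": 0,"y": 0.002,"z": 0,"roll": 0.03},
    {"jaw": 0.5,"x": -0.001,"y": 0.004,"z": 0.001,"roll": 0.06},
    {"jaw": 0.5,"x": -0.001,"y": 0.001,"z": 0.002,"roll": 0.06},
    {"jaw": 0.5,"x": -0.001,"y": 0.002,"z": 0.003,"roll": 0.03},
    {"jaw": 0.5,"x": -0.001,"y": 0.002,"z": 0.003,"roll": 0.03},
  ],
)

```text
t: 19.4
tool_pos: [0.5402, 0.0521, 0.1871]
eef_rot: [-1.113, -2.937, 0.001]
contact_force: [-2.4, -2.0, 0.9]
gripper_width: 0.0214
grip_force: 1.5
```

```bash
python3 cv.py d
```

```text
side 859 336 tilt err u,y deg [0.3 0.4] underside u,y,z [-0.0014  0.0054  0.0214] r 0.0534
 red [300. 260.] 8 [-0.0404  0.0282  0.0515] theta -55.1
wrist 29550 17669 tilt err u,y deg [-0.2  0.4] underside u,y,z [-0.0016  0.0021  0.0231] r 0.0519
 red [332. 208.] 383 [-0.0398  0.0293  0.0522] theta -53.6
 red [337. 433.] 200 [ 0.0369 -0.0241  0.0524] theta 123.2
```

Emit:
move_arm(
  rows=[
    {"jaw": 0.42,"x": 0,"y": 0,"z": 0,"roll": 0},
    {"jaw": 0.42,"x": -0.001,"y": 0.0008,"z": 0.0021,"roll": 0},
    {"jaw": 0.42,"x": -0.0019,"y": 0.0017,"z": 0.0043,"roll": 0},
    {"jaw": 0.42,"x": -0.0028,"y": 0.0025,"z": 0.0065,"roll": 0},
    {"jaw": 0.42,"x": -0.0028,"y": 0.0025,"z": 0.0065,"roll": 0},
  ],
)

```text
t: 19.92
tool_pos: [0.5446, 0.0524, 0.1808]
eef_rot: [1.117, 2.936, 0.0]
contact_force: [-1.7, -1.2, 2.1]
gripper_width: 0.0243
grip_force: 2.2
```

```bash
python3 cv.py
```

```text
side 795 330 tilt err u,y deg [-1.   0.8] underside u,y,z [-0.0022  0.0068  0.0172] r 0.053
 red [299. 261.] 8 [-0.0398  0.0282  0.0461] theta -54.7
wrist 31146 18809 tilt err u,y deg [-0.2  0.2] underside u,y,z [-0.0015  0.0019  0.0182] r 0.0522
 red [328. 207.] 389 [-0.0399  0.0292  0.0474] theta -53.8
 red [334. 433.] 189 [ 0.0369 -0.0237  0.0475] theta 122.8
```

Emit:
move_arm(
  rows=[
    {"jaw": 0.42,"x": -0.0007,"y": 0.0006,"z": 0.0015,"roll": 0},
    {"jaw": 0.42,"x": -0.0013,"y": 0.0012,"z": 0.003,"roll": 0.05},
    {"jaw": 0.42,"x": -0.0013,"y": 0.0012,"z": 0.003,"roll": 0.15},
    {"jaw": 0.42,"x": -0.0013,"y": 0.0012,"z": 0.003,"roll": 0.25},
    {"jaw": 0.42,"x": -0.0013,"y": 0.0012,"z": 0.003,"roll": 0.35},
  ],
)

```text
t: 20.43
tool_pos: [0.5452, 0.0522, 0.178]
eef_rot: [-1.617, -2.692, 0.002]
contact_force: [-8.0, -1.4, 7.5]
gripper_width: 0.0247
grip_force: 19.5
```

```bash
python3 cv.py
```

```text
side 870 340 tilt err u,y deg [1.2 3.8] underside u,y,z [-0.0032  0.0048  0.0145] r 0.052
 red [297. 262.] 9 [-0.038   0.034   0.0431] theta -48.2
wrist 31272 18330 tilt err u,y deg [1.1 3.3] underside u,y,z [-0.0029  0.0013  0.0151] r 0.0521
 red [310. 206.] 428 [-0.0366  0.0342  0.0435] theta -47.0
 red [362. 426.] 292 [ 0.0323 -0.0279  0.0453] theta 130.9
```

Emit:
move_arm(
  rows=[
    {"jaw": 0.42,"x": 0,"y": 0,"z": 0,"roll": 0.08},
    {"jaw": 0.42,"x": 0,"y": 0,"z": 0,"roll": 0.16},
    {"jaw": 0.42,"x": 0,"y": 0,"z": 0,"roll": 0.24},
    {"jaw": 0.42,"x": 0,"y": 0,"z": 0,"roll": 0.32},
    {"jaw": 0.42,"x": 0,"y": 0,"z": 0,"roll": 0.4},
  ],
)

```text
t: 20.95
tool_pos: [0.5446, 0.0521, 0.1782]
eef_rot: [-2.117, -2.319, 0.004]
contact_force: [-13.6, -7.9, 19.4]
gripper_width: 0.0248
grip_force: 42.5
```

```bash
python3 cv.py
```

```text
side 842 360 tilt err u,y deg [2.7 3.6] underside u,y,z [-0.0043  0.0057  0.0144] r 0.0528
 red [291. 262.] 8 [-0.0246  0.0452  0.0423] theta -28.5
wrist 32513 18686 tilt err u,y deg [1.8 3.5] underside u,y,z [-0.0029  0.0013  0.0152] r 0.0521
 red [318. 183.] 10 [-0.022   0.0511  0.0363] theta -23.2
 red [308. 200.] 445 [-0.0219  0.0445  0.0427] theta -26.2
 red [365. 416.] 197 [ 0.0181 -0.0408  0.0462] theta 156.1
```

Emit:
move_arm(
  rows=[
    {"jaw": 0.38,"x": 0,"y": -0.0015,"z": 0,"roll": 0.1},
    {"jaw": 0.38,"x": 0,"y": -0.0015,"z": 0,"roll": 0.2},
    {"jaw": 0.38,"x": 0,"y": -0.0015,"z": 0,"roll": 0.3},
    {"jaw": 0.38,"x": 0,"y": -0.0015,"z": 0,"roll": 0.4},
    {"jaw": 0.38,"x": 0,"y": -0.0015,"z": 0,"roll": 0.5},
  ],
)

```text
t: 21.47
tool_pos: [0.5442, 0.0503, 0.1796]
eef_rot: [2.623, 1.723, -0.004]
contact_force: [-19.6, -20.2, 40.1]
gripper_width: 0.027
grip_force: 99.8
```

```bash
python3 cv.py
```

```text
side 814 425 tilt err u,y deg [2.9 2.4] underside u,y,z [-0.004   0.0062  0.014 ] r 0.0526
 red [285. 260.] 6 [-0.0096  0.047   0.0402] theta -11.5
wrist 34029 19721 tilt err u,y deg [3.  3.2] underside u,y,z [-0.0025  0.0015  0.0153] r 0.0519
 red [288. 177.] 16 [-0.0049  0.0547  0.0357] theta -5.1
 red [281. 198.] 438 [-0.007   0.0485  0.0426] theta -8.2
```

Emit:
move_arm(
  rows=[
    {"jaw": 0.3,"x": -0.0013,"y": -0.0005,"z": -0.001,"roll": 0},
    {"jaw": 0.3,"x": -0.0013,"y": -0.0005,"z": -0.001,"roll": 0.1},
    {"jaw": 0.3,"x": -0.0013,"y": -0.0005,"z": -0.001,"roll": 0.2},
    {"jaw": 0.3,"x": -0.0013,"y": -0.0005,"z": -0.001,"roll": 0.3},
    {"jaw": 0.3,"x": -0.0013,"y": -0.0005,"z": -0.001,"roll": 0.4},
  ],
)

```text
t: 21.98
tool_pos: [0.5419, 0.0502, 0.1795]
eef_rot: [2.915, 1.168, -0.006]
contact_force: [-23.0, -12.2, 34.9]
gripper_width: 0.0302
grip_force: 79.7
```

```bash
python3 cv.py e
```

```text
side 803 435 tilt err u,y deg [0.9 0.5] underside u,y,z [-0.003   0.0059  0.0134] r 0.0537
 red [280. 256.] 7 [0.0061 0.0484 0.0423] theta 7.2
wrist 34271 19363 tilt err u,y deg [1.6 2.4] underside u,y,z [-0.0016  0.0017  0.0148] r 0.052
 red [269. 176.] 94 [0.0109 0.0529 0.0341] theta 11.7
 red [267. 201.] 462 [0.0082 0.0474 0.0424] theta 9.8
```

Emit:
move_arm(
  rows=[
    {"jaw": 0.3,"x": 0,"y": -0.001,"z": -0.001,"roll": 0.08},
    {"jaw": 0.3,"x": 0,"y": -0.001,"z": -0.001,"roll": 0.16},
    {"jaw": 0.3,"x": 0,"y": -0.001,"z": -0.001,"roll": 0.22},
    {"jaw": 0.3,"x": 0,"y": -0.001,"z": -0.001,"roll": 0.22},
  ],
)

```text
t: 22.42
tool_pos: [0.5399, 0.0506, 0.1813]
eef_rot: [3.024, 0.843, -0.009]
contact_force: [-30.0, -16.7, 45.2]
gripper_width: 0.0303
grip_force: 92.3
```

```bash
python3 cv.py f
```

```text
side 844 438 tilt err u,y deg [0.9 3.5] underside u,y,z [-0.0033  0.0054  0.0156] r 0.0523
 red [279. 254.] 9 [0.013  0.0443 0.0405] theta 16.3
wrist 34613 19659 tilt err u,y deg [2.2 3.3] underside u,y,z [-0.0022  0.001   0.016 ] r 0.0517
 red [256. 176.] 134 [0.0175 0.0511 0.0327] theta 18.9
 red [255. 203.] 472 [0.0141 0.0459 0.0425] theta 17.1
```

Emit:
move_arm(
  rows=[
    {"jaw": 0.2,"x": 0,"y": 0,"z": 0,"roll": 0},
    {"jaw": 0.15,"x": 0,"y": 0,"z": -0.003,"roll": 0},
    {"jaw": 0.15,"x": 0,"y": 0,"z": -0.01,"roll": 0},
    {"jaw": 0.15,"x": 0,"y": 0,"z": -0.03,"roll": 0},
    {"jaw": 0.15,"x": 0,"y": 0,"z": -0.06,"roll": 0},
  ],
)

```text
t: 22.93
tool_pos: [0.5414, 0.052, 0.2386]
eef_rot: [-3.025, -0.844, 0.007]
contact_force: [-0.1, -0.0, -0.4]
gripper_width: 0.0362
grip_force: 0.0
```

Emit:
move_arm(
  rows=[
    {"jaw": 0.15,"x": 0,"y": 0,"z": -0.03,"roll": 0},
    {"jaw": 0.15,"x": 0,"y": 0,"z": -0.06,"roll": 0},
    {"jaw": 0.15,"x": 0,"y": 0,"z": -0.06,"roll": 0},
  ],
)

```text
t: 23.18
tool_pos: [0.5452, 0.052, 0.3056]
eef_rot: [3.024, 0.844, 0.012]
contact_force: [-0.3, -0.4, 0.4]
gripper_width: 0.0363
grip_force: 0.0
```

```bash
python3 cv.py g; python3 - <<'E'
from h import *
z=np.load('wrist.npz');p=z['p'];P=z['P'];hs=cv2.cvtColor(p,cv2.COLOR_RGB2HSV)
from cv import *
m=(hs[...,0]>40)&(hs[...,0]<85)&(hs[...,1]>120)&(hs[...,2]>60)&(np.linalg.norm(P-O,axis=-1)<.1)
n,l,st,c=cv2.connectedComponentsWithStats(m.astype(np.uint8))
for i in range(1,n):
    if st[i,4]>15: q=(np.nanmedian(P[l==i],0)-O)@np.c_[U,Yv,N];print('green',c[i].round(0),q.round(4),np.degrees(np.arctan2(q[0],q[1])))
E
```

```text
side 996 453 tilt err u,y deg [ 1.4 -0.6] underside u,y,z [0.0018 0.0062 0.0201] r 0.0536
 red [278. 251.] 7 [0.0189 0.0428 0.0466] theta 23.9
 red [274. 254.] 10 [0.0224 0.0529 0.0399] theta 23.0
wrist 13632 8381 tilt err u,y deg [0.4 0.2] underside u,y,z [0.0019 0.0021 0.0208] r 0.0524
 red [285. 157.] 66 [0.024  0.0503 0.0387] theta 25.5
 red [285. 174.] 142 [0.0204 0.0446 0.05  ] theta 24.6
 red [365. 269.] 66 [-0.0156 -0.0422  0.0499] theta -159.7
green [276.  99.] [ 0.0292  0.0781 -0.0066] 20.4808687085624
```

View pics/gwrist.png

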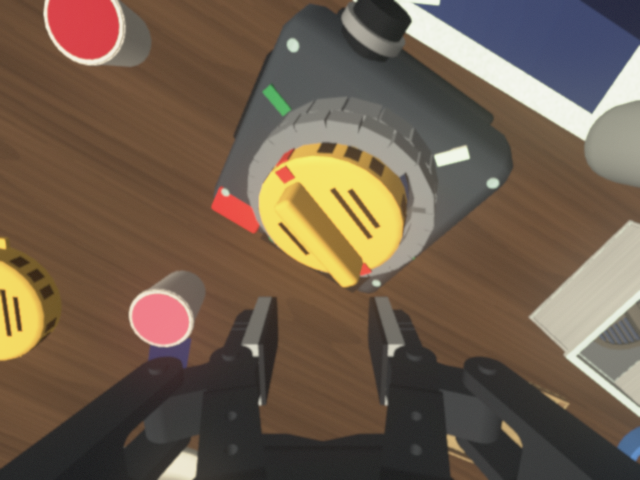

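```bash
python3 -c "
from station import arm
print(arm.finish_job())"
```

```text
the job is handed in; nothing more can be done
None
```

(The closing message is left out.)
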